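Put a tool battery on charge

ROBOT

A 6-joint arm with a two-finger parallel gripper is mounted at the origin on the work surface. World frame = base frame: x ahead of the robot, y to its left, z up, the work surface at z = 0. Lengths are in m, angles in rad, forces in N, time in s.
With the tool pointing down it reaches from about 0.25 to 0.8 m from the base axis. Payload 8.5 kg.
Tool frame: the origin (TCP) lies on the centre line of the jaws, within the pads' length; the fingertips stand 19 mm ahead of it and the grasp point (between the pads) is the TCP; z points along the fingers, y is the line along which they close (so a half turn about z gives the same grasp; the last joint's range is limited). The gripper opens to 85 mm and grips with 20 to 120 N. Pads are 22 mm wide; open, the fingers measure 114 mm over their backs; the gripper's body (76 mm by 85 mm) begins 54 mm behind the grasp point. The pads swing forward as they close: fully open they stand 13 mm farther back than shut.
Start: joints at [1.292, 0.238, -0.013, 1.319, 0, 1.571], TCP at [0.144, 0.505, 0.25] pointing down, gripper open.
Joint ranges: [-2.66, 2.66], [-1.03, 1.9], [-1.14, 1.46], [-1.82, 2.27], [-1.45, 1.34], [-3.14, 3.14]. Speed limits (rad/s): [2.22, 2.22, 2.79, 3.14, 3.14, 3.14].

INTERFACE

Orientations are given as [roll, pitch, yaw] about the fixed x, y, z axes, in that order (R = Rz(yaw) Ry(pitch) Rx(roll)).
In Python, from station import sense, cams, ticket gives the robot as it stands. The module is installed in compiled form; this text tells all that it offers.
- The arm moves only by the tool drive_tool, never from a script. Its argument "increments" is a list of rows, each a list of 6 numbers: the shift along the tool's x, y, z normalised to -1 to 1, where 1 is 20 cm, then the turn, a rotation vector about the tool's x, y, z normalised to -1 to 1, where 1 is pi/4 rad. A call has 1 to 12 rows; each row is the pose to reach, as a shift and turn from the pose commanded when the call began, along the tool's axes at that moment; what a row does not reach only later rows make up. A row lasts 1/12 s, in which the tool goes at most 41.7 mm and 7.16 degrees, less where a joint would pass 70% of its speed; a pose out of reach is approached as far as the arm can. A call with a number of a shift or a turn outside -1 to 1 is refused whole. A call with a gripper value outside its range is refused whole. "claw" is the opening, from -1 (shut) to 1 (fully open), set as the call begins (left out, the last holds). The fingers move at their own pace and stop on an object; the grip force is fixed at half the most. Time passes only in rows, so rows that repeat a pose let the fingers close. It gives the time, the measured TCP pose, the force, the opening and the grip force at its end, in the units of the state.
- sense(): the state, without advancing time (a new reading comes with each control period).
- cams.grab_frame(name): name is "side" or "top"; returns a dict with "image" (400x640x3 uint8, red, green, blue), "fx", "fy", "cx", "cy" (pixels), "distortion" ([k1, k2, p1, p2, k3] as OpenCV has them; the pictures are not rectified), "eye" and "orientation" of the camera in the world. Camera axes: x right, y down, z forward; pixel columns grow to the right and rows downward; lengths in m; the calibration is good to about 2 mm. A picture is of the moment at which its call begins. There is no depth.
- ticket.hand_in(): hands the job in; it is judged then, once.
Trained networks look in a picture, given as the dict that the camera call returned (one of the last four; its "shot" number tells which), for a name from the list of things; names that differ only in an ending like _2 or _b are one class to them, and where a whole thing is asked for, a point or a joint stands for the part that bears it (a point fixed in the world has none). Each returns a list of dicts, best first, with "confidence" (0 to 1); they miss things now and then, are a little off and sometimes report something else, mostly with a low value. They report only what shows in the picture. A call takes as long as a camera call. They do not tell look-alikes from the thing itself.
- cams.silhouettes(label, picture): "region" (400x640 bool, what is visible of it) and "location" ([column, row] in pixels, amid what is visible of it).
The state is a dict: "time_s": time; "joints": joint angles; "qvel": joint speeds; "effort": joint torques, N m; "position": TCP position; "tool_rot": TCP orientation; "force": force on the tool from outside, world axes, zero at the start; "wrist_torque": the same for the moment, N m; "width": finger opening in m; "grasp_force": force on a finger pad.
Only numpy, scipy, OpenCV 4.12 (cv2) and the standard library are available. Lean on these libraries where they do the work, as an engineer would, in place of code of your own. Each camera call takes 0.05 s, during which the arm holds its last target. There are 200 camera calls.

TASK

Put the small loose battery pack on charge: lay it shoe-down in the flared mouth at the low end of the one empty charger, front end uphill, and push it up the sloping bay under the rail lips until the stiff terminal block is pushed right in and the pack rests against the stop face of the hood, then leave it there. Press firmly, but never with more than 30 N on the hood. Leave the other packs and tools where they are.

Things in the scene. Friction and masses are not known exactly. Their poses are not given: they have to be found in the camera images.
- pack_mid (a point): Centre of the loose battery pack, 29 mm above its underside. The pack is a dark block 84 mm long (x) and 52 mm wide (y), its sides reaching from 17 to 58 mm above the underside, on a narrower grey shoe. It stands on the shoe; +x is its front (brass contacts), +z up. 0.29 to 0.45 kg. Grip it across the 52 mm width, about 40 mm above the underside.
- pack_shoe (a point): Foot of the pack's front end: underside, mid-width, 42 mm ahead (+x) of pack_mid; axes as pack_mid. The shoe is 66 mm long, flush with the front end and 18 mm short of the rear end: a flange 40 mm wide and 8 mm thick at the bottom, then a neck 28 mm wide up to the block. Under the rail lips there are 10 mm free, so the flange can enter only by sliding up from the mouth.
- bay_mouth (a point): Point on the sloping deck of the free (empty) charger, mid-width, 28 mm up the slope from its low edge; x points up the slope (9 degrees), y to the left, z square to the deck. Lay the pack with its middle over it, front uphill; it stays there. Side walls 10 mm high narrow the bay from 64 mm (16 mm up the slope) to 44 mm (55 mm up). From 67 mm up, lips 14 mm high leave a 34 mm gap.
- bay_back (a point): Top end of the same deck, mid-width, 186 mm up the slope from bay_mouth, same axes. The hood (96 mm wide, 40 mm long, 60 mm high) stands in front of it; its front is the stop face. The hood slides for packs of other lengths and is clamped with the stop face anywhere 112 to 142 mm up the slope from bay_mouth; no reading tells where. At the stop, pack_mid is 42 mm below the stop face.
- terminal (a joint): Floating terminal block in the stop face, 26 mm wide, 16 mm high, centred 27 mm above the deck; 0 = standing 6 mm out, 0.006 m = pushed in flush. Stiff: gives way at about 9 N, stays where pushed. Pushing the pack takes 1 to 3 N on the open slope, 10 to 14 N over the block's travel, then it meets the rigid stop. More than 30 N on the hood damages it.
- charger_b: A charger like the free one with a pack already home on it (fixed, leave alone). Origin on the bench under its middle, x up its slope. 214 x 96 mm, about 120 mm high.
- charger_c: The other occupied charger, as charger_b.
- big_pack: Loose larger battery pack of another system, 112 x 74 x 62 mm, shoe upwards; origin under its middle. Leave alone.
- bit_box: Loose black bit case, 85 x 55 x 30 mm; origin under its middle. Leave alone.
- tape: Loose tape measure lying flat, 75 mm, 36 mm high. Leave alone.
- square: Loose combination square lying flat, 300 mm blade. Leave alone.
- chisel: Loose wood chisel, 240 mm long. Leave alone.
- screwdriver: Loose screwdriver lying on the bench. Leave alone.
Things that resemble listed ones, but are neither listed nor needed, are in the scene too. What is shaped like the part that bears pack_mid but red is not meant.

How it is judged:
By the outcome, as a careful person would: the job done as asked, in the order asked, and still so for the second after the job is handed in, with the robot touching nothing.
It also fails if it takes over 72 s, if anything falls off the work surface, if the arm or the gripper's body presses on something with over 40 N, if the wrist force passes 120 N, or if a joint passes its speed limit or range.

## Working session

There is one attempt and no reset: what is moved stays moved. The work goes in short steps, Python scripts to look and compute and a tool call to move; the robot and the scene stay as the last step left them, time stands still between calls to the robot, and variables do not carry over. Pictures are saved under pics/ and viewed, at most 10 in all, crops included, and the job is handed in when it is done.

Besides the shell and the picture viewer there is one more tool, called after ">>>" as a command line: name --pt "numbers of a row" for each row, then --argument value for the rest. drive_tool: Moves the arm, as the interface text tells. Scaled input: -1 to 1 covers 20 cm each way for a shift and pi/4 rad each way for a turn. Its arguments: {"type":"object","properties":{"increments":{"type":"array"},"claw":{"type":"number"}},"required":["increments"]}

```bash
mkdir -p pics
cat > h.py <<'E'
import numpy as np, cv2
from scipy.spatial.transform import Rotation as R
from station import sense, cams, ticket
E
python3 - <<'E'
from h import *
for n in ("top","side"):
    p=cams.grab_frame(n); cv2.imwrite(f"pics/{n}0.png",p["image"][:,:,::-1])
    print(n,{k:v for k,v in p.items() if k!="image"})
    for l in ("pack_mid","bay_mouth","terminal","charger_b","big_pack","bit_box"):
        try: print(l,[(round(d["confidence"],2),np.round(d["location"]).tolist(),int(d["region"].sum())) for d in cams.silhouettes(l,p)])
        except Exception as e: print(l,e)
print(sense())
E
```

```text
top {'fx': 427.91427970531885, 'fy': 427.91427970531885, 'cx': 318.557902026924, 'cy': 197.72537117473465, 'distortion': array([-0.06748366,  0.        ,  0.        ,  0.        ,  0.        ]), 'eye': array([ 0.33243586, -0.04355579,  1.24776219]), 'orientation': array([-2.97389915,  0.00734592, -1.56110335]), 'shot': 1}
pack_mid [(0.58, [446.0, 257.0], 712)]
bay_mouth [(0.88, [205.0, 177.0], 2360)]
terminal []
charger_b [(0.76, [334.0, 173.0], 2472), (0.63, [266.0, 168.0], 2445)]
big_pack []
bit_box [(0.74, [391.0, 158.0], 609)]
side {'fx': 446.54288779493334, 'fy': 446.54288779493334, 'cx': 319.3228737696957, 'cy': 198.46546612103447, 'distortion': array([-0.02896022,  0.        ,  0.        ,  0.        ,  0.        ]), 'eye': array([-0.11837758, -0.85778478,  1.13730645]), 'orientation': array([-2.35866262,  0.00944491, -0.67418412]), 'shot': 2}
pack_mid [(0.77, [351.0, 263.0], 571), (0.58, [356.0, 306.0], 725)]
bay_mouth [(0.7, [281.0, 156.0], 1263), (0.41, [394.0, 233.0], 507)]
terminal [(0.64, [240.0, 197.0], 372), (0.46, [450.0, 298.0], 562)]
charger_b [(0.76, [314.0, 170.0], 1625), (0.71, [348.0, 203.0], 1969), (0.63, [234.0, 146.0], 136)]
big_pack [(0.57, [418.0, 251.0], 1081)]
bit_box [(0.8, [390.0, 234.0], 432)]
{'time_s': 0.7, 'joints': array([ 1.29201760e+00,  2.38145406e-01, -1.34748535e-02,  1.31918746e+00,
        3.69341626e-05,  1.57083666e+00]), 'qvel': array([ 0.00090733,  0.00104545,  0.00019286, -0.00075772, -0.00138786,
        0.00065379]), 'effort': array([-6.95394692e-05, -5.38427031e+01,  3.46650839e+01,  2.52706654e-03,
       -1.84416958e-04, -9.03192444e-06]), 'position': array([0.14445272, 0.50470775, 0.25031469]), 'tool_rot': array([-3.14158125e+00, -3.69337029e-05,  2.86277359e+00]), 'force': array([-0.63750033, -0.01281182, -0.30465647]), 'wrist_torque': array([-0.02090867,  0.01366837, -0.00277513]), 'grasp_force': 0.0, 'width': 0.08518643758666551}
```

View pics/top0.png

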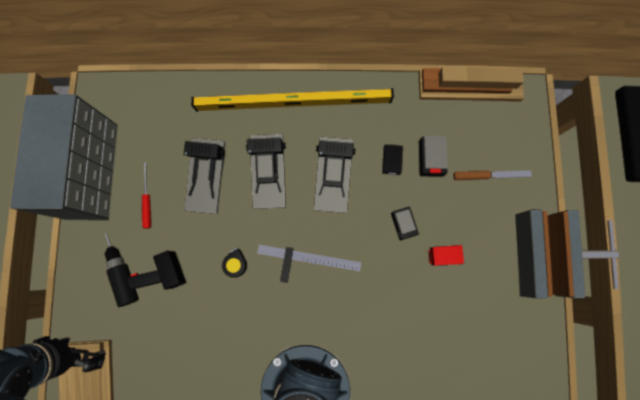

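View pics/side0.png

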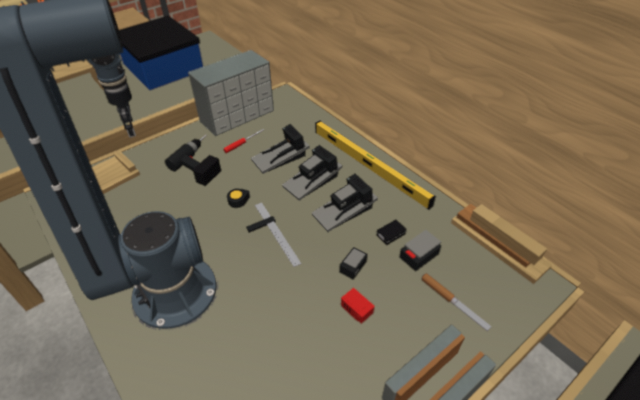

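The top view shows three chargers at (205,177), (267,172) and (334,175). The leftmost has no pack, so it is the free one. There are three pack-like candidates: dark at (404,223), red at (447,256), which is the decoy, and large at (433,156), which is big_pack. The dark one at (404,223), seen at (352,262) in the side view, fits. I'll confirm it and find its front in one enlarged crop.

Run:
```python
from h import *
t=cv2.imread("pics/top0.png"); s=cv2.imread("pics/side0.png")
def c(im,x,y,w,h,W,H): return cv2.resize(im[y:y+h,x:x+w],(W,H),interpolation=cv2.INTER_CUBIC)
a=np.hstack([c(t,384,203,40,40,300,300),c(s,332,242,40,40,300,300)])
b=np.hstack([c(t,170,130,80,80,300,300),c(s,245,120,75,75,300,300)])
cv2.imwrite("pics/crop1.png",np.vstack([a,b]))
```

```text
(no output)
```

View pics/crop1.png

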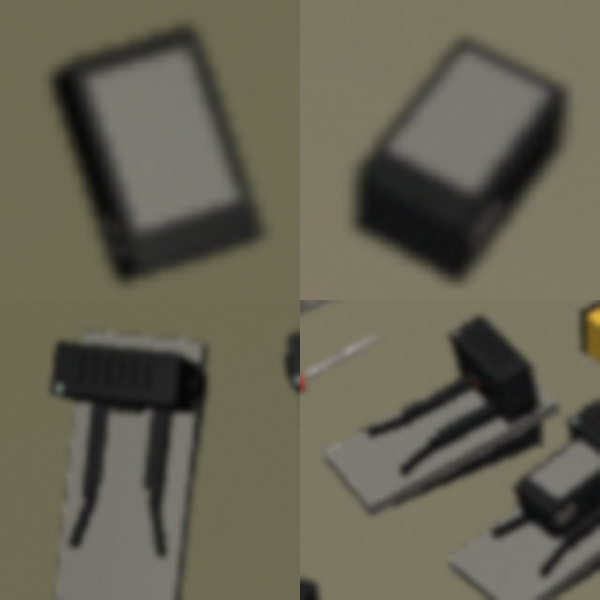

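```bash
cat >> h.py <<'E'
from scipy.optimize import minimize
def proj(p,P):
    Rm=R.from_euler("xyz",p["orientation"]).as_matrix()
    rv=cv2.Rodrigues(Rm.T)[0]; K=np.array([[p["fx"],0,p["cx"]],[0,p["fy"],p["cy"]],[0,0,1]])
    return cv2.projectPoints(np.asarray(P,float).reshape(-1,1,3),rv,-Rm.T@p["eye"],K,p["distortion"])[0].reshape(-1,2)
def unproj(p,uv,z):
    K=np.array([[p["fx"],0,p["cx"]],[0,p["fy"],p["cy"]],[0,0,1]])
    n=cv2.undistortPoints(np.array(uv,float).reshape(-1,1,2),K,p["distortion"]).reshape(-1,2)
    d=np.c_[n,np.ones(len(n))]@R.from_euler("xyz",p["orientation"]).as_matrix().T
    return p["eye"]+d*((z-p["eye"][2])/d[:,2])[:,None]
def mask(p,uv,half=55,thr=14):
    "everything unlike the bench, connected to the seed region"
    u,v=map(int,uv); im=cv2.cvtColor(p["image"],cv2.COLOR_RGB2LAB).astype(float)
    win=im[max(v-half,0):v+half,max(u-half,0):u+half]
    bg=np.median(win.reshape(-1,3),axis=0)
    m=(np.linalg.norm(im-bg,axis=2)>thr).astype(np.uint8)
    n,l=cv2.connectedComponents(m); k=l[v-4:v+5,u-4:u+5]; k=np.bincount(k[k>0]).argmax()
    m=(l==k).astype(np.uint8)
    c=cv2.findContours(m,cv2.RETR_EXTERNAL,cv2.CHAIN_APPROX_NONE)[0]
    return cv2.drawContours(np.zeros_like(m),c,-1,1,-1)
def box(x0,x1,y0,y1,z0,z1): return np.array([[x,y,z] for x in(x0,x1) for y in(y0,y1) for z in(z0,z1)],float)
S=8
def render(p,parts,off,wh):
    m=np.zeros((wh[1]*S,wh[0]*S),np.uint8)
    for P in parts:
        q=cv2.convexHull(((proj(p,P)+0.5-off)*S).astype(np.float32))
        cv2.fillConvexPoly(m,np.round(q).astype(np.int32),255)
    return cv2.resize(m,wh,interpolation=cv2.INTER_AREA)/255.
def fit(model,x0,steps,views,report=True):
    def cost(x):
        parts=model(x); c=0
        for p,m in views:
            ys,xs=np.nonzero(m); off=np.array([xs.min()-10,ys.min()-10]); wh=(int(np.ptp(xs))+21,int(np.ptp(ys))+21)
            r=render(p,parts,off,wh); mm=m[off[1]:off[1]+wh[1],off[0]:off[0]+wh[0]]
            c+=np.abs(r-mm).sum()/mm.sum()
        return c
    sim=np.vstack([x0]+[np.array(x0)+np.eye(len(x0))[i]*steps[i] for i in range(len(x0))])
    r=minimize(cost,x0,method="Nelder-Mead",options=dict(initial_simplex=sim,maxiter=600,xatol=1e-4,fatol=1e-4))
    return r.x,r.fun
def packm(x):
    a=R.from_euler("z",x[2]).as_matrix()
    return [box(-.042,.042,-.026,.026,.017,.058)@a.T+[x[0],x[1],0], box(-.03,.03,-.02,.02,0,.017)@a.T+[x[0],x[1],0]]
SL=np.radians(9)
def bayT(x):
    "x,y of bay_mouth, yaw, height h of bay_mouth -> R,t"
    return R.from_euler("zy",[x[2],-SL]).as_matrix(), np.array([x[0],x[1],x[3]])
def chargerm(x):
    M,t=bayT(x); top=box(-.028,.186,-.048,.048,0,0)@M.T+t; bot=top.copy(); bot[:,2]=0
    return [np.vstack([top,bot]), box(x[4],x[4]+.04,-.048,.048,0,.06)@M.T+t]
E
python3 - <<'E'
from h import *
T=cams.grab_frame("top");Sd=cams.grab_frame("side")
import pickle; pickle.dump((T,Sd),open("f.pkl","wb"))
print(unproj(T,[[404,223],[205,177],[205,213],[205,145]],.03))
mp=[(T,mask(T,(404,223))),(Sd,mask(Sd,(352,262)))]
mc=[(T,mask(T,(205,185))),(Sd,mask(Sd,(281,156)))]
print([m.sum() for _,m in mp+mc])
g=unproj(T,[[404,223]],.03)[0]
for sub in (mp,mp[:1],mp[1:]):
    print("pack",min((fit(packm,[g[0],g[1],y],[.01,.01,.2],sub) for y in (0.3,-.3)),key=lambda r:r[1]))
g=unproj(T,[[205,205]],.03)[0]
for h in (.01,.03):
    r=fit(chargerm,[g[0],g[1],0.05,h,.127],[.01,.01,.1,.01,.01],mc);print("charger",r)
o=[]
for (p,m),c,pp in zip(mp+mc,[(404,223),(352,262),(205,177),(281,156)],[0]*4):
    x,y=c; im=p["image"][:,:,::-1]; h=50 if m.sum()>1200 else 25
    w=cv2.resize(im[y-h:y+h,x-h:x+h],(300,300),interpolation=cv2.INTER_CUBIC).astype(float)
    w=(np.clip(w/140,0,1)**.5*255).astype(np.uint8)
    if h==50:
        for P in chargerm(r[0]):
            q=cv2.convexHull(((proj(p,P)+.5-[x-h,y-h])*300/(2*h)).astype(np.float32)); cv2.polylines(w,[q.astype(int)],True,(0,0,255),1)
    o.append(w)
cv2.imwrite("pics/chk.png",np.vstack([np.hstack(o[:2]),np.hstack(o[2:])]))
E
```

```text
[[ 0.46719825 -0.27785028  0.03      ]
 [ 0.59728157  0.30079024  0.03      ]
 [ 0.49096986  0.29499119  0.03      ]
 [ 0.69454097  0.30637417  0.03      ]]
[np.uint64(697), np.uint64(631), np.uint64(2159), np.uint64(1026)]
pack (array([ 0.46416036, -0.27625713,  0.30185222]), np.float64(0.12956225852543074))
pack (array([ 0.46568098, -0.27671773,  0.30648033]), np.float64(0.07141530930880244))
pack (array([ 0.46418468, -0.27572511,  0.299753  ]), np.float64(0.04470339641403313))
charger (array([ 0.52434747,  0.31205722, -0.06849015,  0.01738475,  0.12999298]), np.float64(0.7499960370653096))
charger (array([ 0.52492895,  0.31154499, -0.06172621,  0.01240794,  0.13137665]), np.float64(0.7529010921430203))
```

View pics/chk.png

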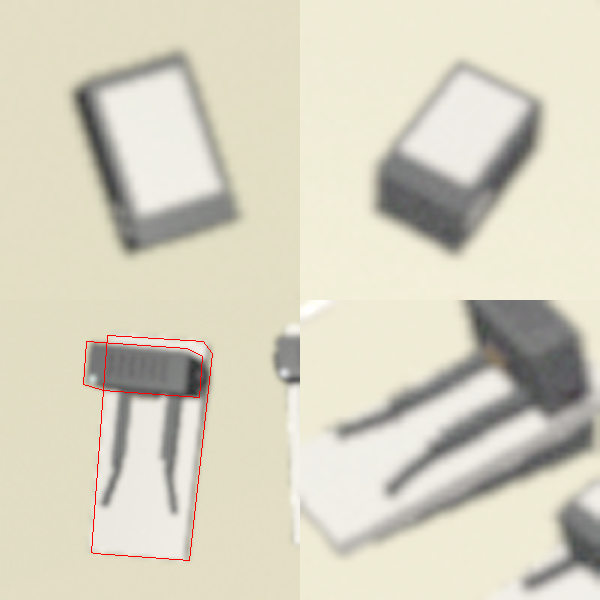

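Run:
```python
from h import *
import pickle; T,Sd=pickle.load(open("f.pkl","rb"))
o=[]
for p,(x,y) in [(T,(447,256)),(Sd,(357,304)),(Sd,(352,262)),(T,(267,165)),(Sd,(316,165)),(Sd,(352,195))]:
    h=22; im=p["image"][:,:,::-1]
    w=cv2.resize(im[y-h:y+h,x-h:x+h],(260,260),interpolation=cv2.INTER_CUBIC).astype(float)
    o.append((np.clip(w/170,0,1)**.45*255).astype(np.uint8))
cv2.imwrite("pics/c2.png",np.vstack([np.hstack(o[:3]),np.hstack(o[3:])]))
for thr in (5,7,9,11): print(thr,mask(T,(205,185),thr=thr).sum(),mask(Sd,(270,160),40,thr=thr).sum())
mc=[(T,mask(T,(205,185),thr=9)),(Sd,mask(Sd,(270,160),40,thr=9))]
for sub in (mc,mc[:1],mc[1:]):
    r=fit(chargerm,[.525,.312,-.065,.015,.13],[.006,.006,.05,.005,.01],sub);print("charger",np.round(r[0],4),r[1])
```

```text
5 2760 3326
7 2660 1481
9 2609 1437
11 2534 1120
charger [ 0.5229  0.3107 -0.0627  0.0227  0.1308] 0.15419319717960622
charger [ 0.5251  0.3115 -0.0735  0.0144  0.1301] 0.040361042845654935
charger [ 0.5229  0.3166 -0.0769  0.0211  0.1327] 0.07167710508002784
```

View pics/c2.png

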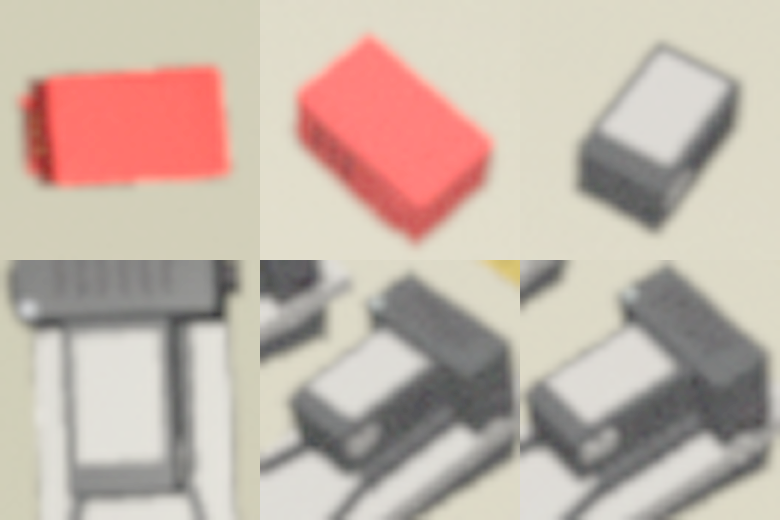

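In the top picture the red look-alike shows its brass front at the left. The docked packs have a grey side patch and a wide dark label margin at the rear. The loose pack has the same features at its end nearest the robot, and no brass there, so its front points away from the robot (yaw about +0.30).

```bash
cat >> h.py <<'E'
def inc(pos,Rt,frm=None):
    s=sense(); p0,R0=(s["position"],R.from_euler("xyz",s["tool_rot"])) if frm is None else frm
    d=R0.inv().apply(np.array(pos)-p0)/.2; w=(R0.inv()*Rt).as_rotvec()/(np.pi/4)
    return np.round(np.r_[d,w],3).tolist()
def down(yaw,): return R.from_euler("xyz",[np.pi,0,yaw])
E
python3 - <<'E'
from h import *
print(inc([.26,.33,.25],down(2.95)))
E
```

```text
[-0.796, -0.681, 0.001, -0.0, 0.0, -0.111]
```

>>> drive_tool --pt "-0.2 -0.17 0 0 0 -0.03" --pt "-0.4 -0.34 0 0 0 -0.06" --pt "-0.6 -0.51 0 0 0 -0.09" --pt "-0.8 -0.68 0 0 0 -0.11" --pt "-0.8 -0.68 0 0 0 -0.11" --pt "-0.8 -0.68 0 0 0 -0.11" --claw 1

```text
time_s: 1.3
position: [0.2632, 0.325, 0.2506]
tool_rot: [-3.14, 0.001, 2.944]
force: [0.7, 0.6, 0.2]
width: 0.0852
grasp_force: 0.0
```

Run:
```python
from h import *
s=sense();print(s["time_s"],s["joints"],s["position"],s["tool_rot"])
a=([.40,.18,.25],down(3.1)); b=([.46,.03,.25],down(-2.98));c=([.465,-.13,.25],down(-2.84));d=([.465,-.276,.15],down(-2.84))
f=None
for t in (a,b,c,d): print(inc(*t,frm=f)); f=(np.array(t[0]),t[1])
```

```text
1.3 [ 0.89144858  0.0553739  -0.23488008  1.2811648  -0.00183238  1.0885819 ] [0.26315716 0.3250183  0.25058681] [-3.14019142e+00  1.33477754e-03  2.94446084e+00]
[-0.813, -0.577, 0.005, -0.002, 0.002, -0.198]
[-0.331, -0.737, -0.0, -0.0, 0.0, -0.259]
[0.104, -0.794, -0.0, 0.0, 0.0, -0.178]
[0.217, -0.697, 0.5, 0.0, 0.0, 0.0]
```

>>> drive_tool --pt "-0.2 -0.14 0 0 0 -0.05" --pt "-0.4 -0.29 0 0 0 -0.1" --pt "-0.6 -0.43 0 0 0 -0.15" --pt "-0.81 -0.58 0 0 0 -0.2" --pt "-0.81 -0.58 0 0 0 -0.2" --pt "-0.81 -0.58 0 0 0 -0.2"

```text
time_s: 1.8
position: [0.401, 0.1819, 0.2503]
tool_rot: [-3.141, 0.002, 3.102]
force: [-0.1, 0.4, 0.3]
width: 0.0852
grasp_force: 0.0
```

>>> drive_tool --pt "-0.08 -0.18 0 0 0 -0.06" --pt "-0.16 -0.36 0 0 0 -0.13" --pt "-0.25 -0.54 0 0 0 -0.2" --pt "-0.33 -0.74 0 0 0 -0.26" --pt "-0.33 -0.74 0 0 0 -0.26" --pt "-0.33 -0.74 0 0 0 -0.26"

```text
time_s: 2.3
position: [0.4589, 0.0333, 0.2502]
tool_rot: [3.142, -0.0, -2.977]
force: [0.2, 0.7, -0.6]
width: 0.0855
grasp_force: 0.0
```

>>> drive_tool --pt "0.03 -0.2 0 0 0 -0.04" --pt "0.05 -0.4 0 0 0 -0.09" --pt "0.08 -0.6 0 0 0 -0.13" --pt "0.1 -0.79 0 0 0 -0.18" --pt "0.1 -0.79 0 0 0 -0.18" --pt "0.1 -0.79 0 0 0 -0.18"

```text
time_s: 2.8
position: [0.4652, -0.1243, 0.2502]
tool_rot: [3.141, -0.0, -2.834]
force: [-0.8, 0.9, 0.5]
width: 0.0853
grasp_force: 0.0
```

>>> drive_tool --pt "0.05 -0.17 0.12 0 0 0" --pt "0.1 -0.35 0.25 0 0 0" --pt "0.16 -0.52 0.37 0 0 0" --pt "0.22 -0.7 0.5 0 0 0" --pt "0.22 -0.7 0.5 0 0 0" --pt "0.22 -0.7 0.5 0 0 0"

```text
time_s: 3.3
position: [0.4657, -0.2703, 0.1482]
tool_rot: [3.139, -0.002, -2.832]
force: [-0.5, 1.6, -0.3]
width: 0.0853
grasp_force: 0.0
```

Run:
```python
from h import *
s=sense();print(s["time_s"],s["joints"],s["position"],s["tool_rot"])
print(inc([.465,-.276,.041],down(.302-np.pi)))
```

```text
3.3 [-5.25967374e-01  3.17225686e-01 -1.72055199e-01  1.08522250e+00
  1.46056370e-04 -8.35101156e-01] [ 0.46567766 -0.27028321  0.14819897] [ 3.13874635e+00 -2.37953138e-03 -2.83245576e+00]
[0.011, -0.028, 0.536, 0.004, -0.003, 0.009]
```

>>> drive_tool --pt "0.01 -0.03 0 0 0 0.01" --pt "0.01 -0.03 0.1 0 0 0.01" --pt "0.01 -0.03 0.2 0 0 0.01" --pt "0.01 -0.03 0.3 0 0 0.01" --pt "0.01 -0.03 0.4 0 0 0.01" --pt "0.01 -0.03 0.47 0 0 0.01" --pt "0.01 -0.03 0.51 0 0 0.01" --pt "0.01 -0.03 0.535 0 0 0.01" --pt "0.01 -0.03 0.535 0 0 0.01"

```text
time_s: 4.05
position: [0.4665, -0.2763, 0.0435]
tool_rot: [3.142, 0.0, -2.838]
force: [0.4, 0.2, 0.5]
width: 0.0855
grasp_force: 0.0
```

>>> drive_tool --pt "0 0 0 0 0 0" --pt "0 0 0 0 0 0" --pt "0 0 0 0 0 0" --pt "0 0 0 0 0 0" --pt "0 0 0 0 0 0" --pt "0 0 0 0 0 0" --pt "0 0 0 0 0 0" --pt "0 0 0 0 0 0" --claw -1

```text
time_s: 4.72
position: [0.4667, -0.2776, 0.0445]
tool_rot: [-3.14, 0.002, -2.839]
force: [0.2, 2.4, 6.6]
width: 0.0513
grasp_force: 63.5
```

Run:
```python
from h import *
s=sense();print(s)
```

```text
{'time_s': 4.7167, 'joints': array([-5.36899810e-01,  4.16855907e-01, -3.19049220e-01,  8.33045057e-01,
        3.69580901e-04, -8.39170200e-01]), 'qvel': array([-1.39735762e-03,  2.33117080e-03, -2.68852869e-03, -7.37921268e-04,
        4.29500397e-04,  1.76173217e-05]), 'effort': array([-7.29496814e-01, -5.70083070e+01,  2.62283385e+01, -5.08099347e-01,
       -3.44738960e-01,  3.64652148e-02]), 'position': array([ 0.4666533 , -0.27763913,  0.04446215]), 'tool_rot': array([-3.14046587e+00,  1.50837236e-03, -2.83932107e+00]), 'force': array([0.17618977, 2.39457186, 6.62876387]), 'wrist_torque': array([0.26387887, 0.13159018, 0.05698566]), 'grasp_force': 63.496155738830566, 'width': 0.0512774451731113}
```

Run:
```python
from h import *
import pickle; T,Sd=pickle.load(open("f.pkl","rb"))
mc=[(T,mask(T,(205,185),thr=9)),(Sd,mask(Sd,(270,160),40,thr=9))]
for h in (.008,.014,.02,.026,.034):
    for sub in (mc[:1],mc[1:],mc):
        f=lambda x:chargerm([x[0],x[1],x[2],h,x[3]])
        r=fit(f,[.525,.312,-.07,.13],[.006,.006,.05,.01],sub);print(h,np.round(r[0],4),round(r[1],4))
o=[]
for p,(x,y) in [(T,(205,177)),(Sd,(281,152))]:
    w=cv2.resize(p["image"][y-48:y+48,x-32:x+32,::-1],(384,576),interpolation=cv2.INTER_CUBIC) if p is T else cv2.resize(p["image"][y-48:y+48,x-34:x+34,::-1],(408,576),interpolation=cv2.INTER_CUBIC)
    w=(np.clip(w/190,0,1)**.6*255).astype(np.uint8); o0=np.array([x-32 if p is T else x-34,y-48])
    for P,c in zip(chargerm([.5229,.3107,-.0627,.0227,.1308]),[(0,0,255),(0,200,0)]):
        q=cv2.convexHull(((proj(p,P)+.5-o0)*6).astype(np.float32)); cv2.polylines(w,[q.astype(int)],True,c,1)
    o.append(w)
cv2.imwrite("pics/c3.png",np.hstack(o))
```

```text
0.008 [ 0.5261  0.3122 -0.075   0.1315] 0.043
0.008 [ 0.523   0.321  -0.0258  0.1394] 0.1188
0.008 [ 0.5252  0.3132 -0.0659  0.1329] 0.2184
0.014 [ 0.5249  0.3112 -0.0738  0.1295] 0.0408
0.014 [ 0.5235  0.3176 -0.0425  0.1352] 0.0901
0.014 [ 0.5245  0.3119 -0.0657  0.1315] 0.1804
0.02 [ 0.5249  0.3104 -0.069   0.1288] 0.0485
0.02 [ 0.5227  0.316  -0.07    0.1333] 0.0722
0.02 [ 0.5234  0.3119 -0.0701  0.1315] 0.1569
0.026 [ 0.5239  0.3098 -0.072   0.1303] 0.0666
0.026 [ 0.5234  0.3139 -0.0795  0.1292] 0.0804
0.026 [ 0.5232  0.3112 -0.0741  0.1292] 0.163
0.034 [ 0.5236  0.3078 -0.0638  0.1286] 0.0977
0.034 [ 0.5229  0.3114 -0.0724  0.1249] 0.1284
0.034 [ 0.5224  0.3091 -0.0637  0.1264] 0.2333
```

View pics/c3.png

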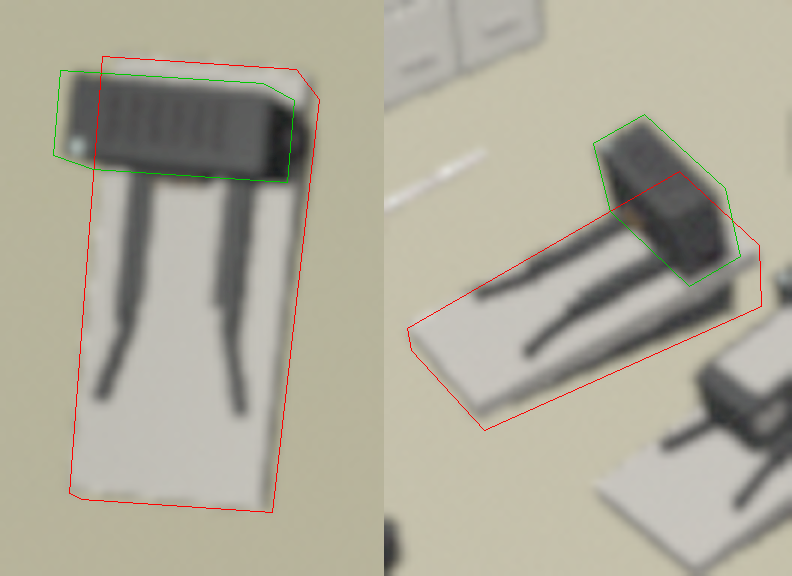

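Run:
```python
from h import *
import pickle; T,Sd=pickle.load(open("f.pkl","rb"))
t=np.array([[73,492],[267,508],[313,76]])/6+[173,129]-.5; s=np.array([[24,328],[96,413],[373,247]])/6+[247,104]-.5
for z in (0,.01,.02,.03,.04): print(z,np.round(unproj(T,t,z)[:,:2],4).tolist(),np.round(unproj(Sd,s,z)[:,:2],4).tolist())
```

```text
0 [[0.5017, 0.3649], [0.4947, 0.2674], [0.7158, 0.2552]] [[0.5089, 0.3811], [0.4992, 0.2805], [0.7396, 0.3028]]
0.01 [[0.5004, 0.3616], [0.4934, 0.2649], [0.7127, 0.2528]] [[0.5034, 0.3703], [0.4938, 0.2705], [0.732, 0.2926]]
0.02 [[0.499, 0.3583], [0.4921, 0.2625], [0.7096, 0.2504]] [[0.4979, 0.3594], [0.4884, 0.2605], [0.7245, 0.2824]]
0.03 [[0.4977, 0.355], [0.4908, 0.26], [0.7066, 0.248]] [[0.4924, 0.3485], [0.483, 0.2505], [0.7169, 0.2722]]
0.04 [[0.4963, 0.3518], [0.4895, 0.2575], [0.7035, 0.2456]] [[0.4869, 0.3376], [0.4775, 0.2404], [0.7094, 0.262]]
```

>>> drive_tool --pt "0 0 -0.1 0 0 0" --pt "0 0 -0.25 0 0 0" --pt "0 0 -0.45 0 0 0" --pt "0 0 -0.65 0 0 0" --pt "0 0 -0.85 0 0 0" --pt "0 0 -0.85 0 0 0" --pt "0 0 -0.85 0 0 0"

```text
time_s: 5.3
position: [0.467, -0.2781, 0.2156]
tool_rot: [-3.138, 0.003, -2.84]
force: [0.5, 0.0, -4.0]
width: 0.0512
grasp_force: 64.2
```

Run:
```python
from h import *
s=sense();print(s["time_s"],s["joints"],s["position"],s["tool_rot"],s["force"],s["wrist_torque"],s["width"])
pi=np.pi
f=None
for t in (([.49,-.10,.22],down(.2-pi)),([.5,.06,.22],down(.1-pi)),([.51,.20,.22],down(-.02-pi)),([.52,.313,.18],R.from_euler("zy",[-.07,-SL])*R.from_euler("xz",[pi,pi]))):
    print(inc(*t,frm=f)); f=(np.array(t[0]),t[1])
```

```text
5.3 [-5.37034888e-01  2.79818517e-01 -4.58345950e-02  1.24043463e+00
 -9.84472697e-05 -8.39093924e-01] [ 0.46695129 -0.27805869  0.21557228] [-3.13802350e+00  3.07272912e-03 -2.83952837e+00] [ 0.53770341  0.01184717 -4.04857359] [ 0.01620563  0.01310851 -0.01086236] 0.05124431905005318
[-0.375, 0.816, -0.024, -0.004, 0.004, 0.13]
[-0.208, 0.774, 0.0, 0.0, -0.0, 0.127]
[-0.12, 0.692, 0.0, 0.0, -0.0, 0.153]
[-0.039, 0.566, 0.2, -0.009, -0.2, 0.064]
```

>>> drive_tool --pt "-0.08 0.17 0 0 0 0.03" --pt "-0.17 0.35 0 0 0 0.06" --pt "-0.26 0.55 0 0 0 0.1" --pt "-0.37 0.82 -0.02 0 0 0.13" --pt "-0.37 0.82 -0.02 0 0 0.13" --pt "-0.37 0.82 -0.02 0 0 0.13" --pt "-0.37 0.82 -0.02 0 0 0.13"

```text
time_s: 5.88
position: [0.487, -0.0976, 0.2157]
tool_rot: [3.141, -0.003, -2.939]
force: [0.0, -0.3, -3.5]
width: 0.051
grasp_force: 64.5
```

>>> drive_tool --pt "-0.05 0.19 0 0 0 0.03" --pt "-0.1 0.38 0 0 0 0.06" --pt "-0.15 0.57 0 0 0 0.1" --pt "-0.21 0.77 0 0 0 0.13" --pt "-0.21 0.77 0 0 0 0.13" --pt "-0.21 0.77 0 0 0 0.13"

```text
time_s: 6.38
position: [0.4981, 0.0614, 0.216]
tool_rot: [-3.141, -0.002, -3.041]
force: [-0.4, -0.4, -4.0]
width: 0.051
grasp_force: 65.0
```

>>> drive_tool --pt "-0.03 0.18 0 0 0 0.04" --pt "-0.06 0.35 0 0 0 0.08" --pt "-0.09 0.52 0 0 0 0.12" --pt "-0.12 0.69 0 0 0 0.15" --pt "-0.12 0.69 0 0 0 0.15" --pt "-0.12 0.69 0 0 0 0.15"

```text
time_s: 6.88
position: [0.5089, 0.1997, 0.2161]
tool_rot: [-3.14, -0.002, 3.123]
force: [-0.7, -0.2, -2.6]
width: 0.0512
grasp_force: 65.3
```

```bash
cat >> h.py <<'E'
BX=[.523,.310,-.072,.0225]
def bay(s,y,z,flip=True):
    M,t=bayT(BX); return t+M@np.array([s,y,z]), R.from_matrix(M)*R.from_euler("xz",[np.pi,np.pi])
def inbay(s=None):
    s=s or sense(); M,t=bayT(BX); return np.round((s["position"]-t)@M*1000,1), np.round(s["force"]@M,1), np.round(np.degrees((R.from_matrix(M)*R.from_euler("xz",[np.pi,np.pi])).inv().__mul__(R.from_euler("xyz",s["tool_rot"])).as_rotvec()),2)
E
python3 - <<'E'
from h import *
s=sense();print(s["time_s"],s["joints"],s["position"],s["tool_rot"])
t=bay(0,0,.105); print(t[0],inc(*t), inc(*bay(0,0,.05),frm=t))
E
```

```text
6.8833 [ 3.74259469e-01  2.89899447e-01 -3.01908620e-02  1.25267425e+00
 -6.30862670e-04  3.93193912e-01] [0.50894722 0.19970493 0.21608107] [-3.14025582e+00 -1.57633035e-03  3.12265778e+00]
[0.50657438 0.31       0.12620728] [0.022, 0.552, 0.449, -0.011, -0.202, 0.068] [0.0, -0.0, 0.275, 0.0, 0.0, 0.0]
```

>>> drive_tool --pt "0 0.15 0 0 -0.05 0.02" --pt "0.01 0.3 0 0 -0.1 0.04" --pt "0.02 0.45 0.05 -0.01 -0.15 0.06" --pt "0.02 0.55 0.15 -0.01 -0.2 0.07" --pt "0.02 0.55 0.3 -0.01 -0.2 0.07" --pt "0.02 0.55 0.42 -0.01 -0.2 0.07" --pt "0.02 0.55 0.45 -0.01 -0.2 0.07" --pt "0.02 0.55 0.45 -0.01 -0.2 0.07" --pt "0.02 0.55 0.45 -0.01 -0.2 0.07"

```text
time_s: 7.63
position: [0.5077, 0.3088, 0.1278]
tool_rot: [3.13, 0.157, 3.064]
force: [0.8, 0.8, -2.2]
width: 0.0512
grasp_force: 65.2
```

Run:
```python
from h import *
print(sense()["time_s"],*inbay(),inc(*bay(0,0,.051)))
T=cams.grab_frame("top");Sd=cams.grab_frame("side")
o=[]
for p,(x,y) in [(T,(205,177)),(Sd,(275,140))]:
    w=cv2.resize(p["image"][y-48:y+48,x-32:x+32,::-1],(384,576),interpolation=cv2.INTER_CUBIC)
    o.append((np.clip(w/190,0,1)**.6*255).astype(np.uint8))
cv2.imwrite("pics/c4.png",np.hstack(o))
```

```text
7.6333 [  1.5  -1.1 106.4] [ 0.4  0.8 -2.3] [ 0.02 -0.01  0.27] [0.008, 0.006, 0.277, -0.001, 0.0, -0.006]
```

View pics/c4.png

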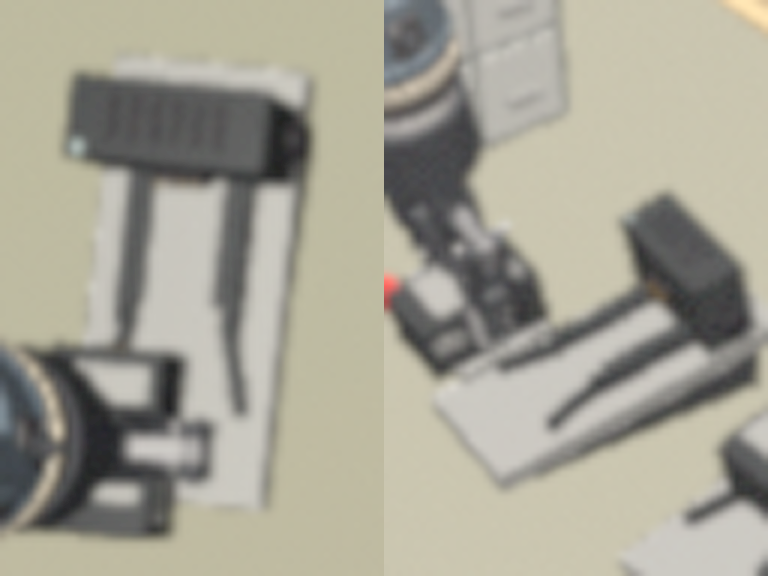

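The view shows the pack held over the mouth, upright with its label on top, its rear patch at the low end and the front uphill. I'm lowering it.

>>> drive_tool --pt "0 0 0.05 0 0 0" --pt "0 0 0.12 0 0 0" --pt "0 0 0.19 0 0 -0.01" --pt "0 0 0.23 0 0 -0.01" --pt "0 0 0.26 0 0 -0.01" --pt "0 0 0.26 0 0 -0.01" --pt "0 0 0.26 0 0 -0.01" --pt "0 0 0.26 0 0 -0.01"

```text
time_s: 8.4
position: [0.5154, 0.3105, 0.0766]
tool_rot: [3.13, 0.158, 3.074]
force: [-0.5, -0.2, -2.3]
width: 0.051
grasp_force: 65.4
```

>>> drive_tool --pt "0 0 0.01 0 0 0" --pt "0 0 0.02 0 0 0" --pt "0 0 0.02 0 0 0" --pt "0 0 0.02 0 0 0"

```text
time_s: 8.73
position: [0.5156, 0.3103, 0.072]
tool_rot: [3.131, 0.157, 3.074]
force: [1.1, 0.7, -3.5]
width: 0.0513
grasp_force: 65.4
```

Run:
```python
from h import *
print(sense()["time_s"],*inbay(),sense()["wrist_torque"])
```

```text
8.7333 [ 0.4  0.3 50.1] [ 0.5  0.8 -3.6] [-0.02 -0.01 -0.3 ] [0.02948265 0.23372341 0.03692094]
```

>>> drive_tool --pt "0 0 0.01 0 0 0" --pt "0 0 0.015 0 0 0" --pt "0 0 0.015 0 0 0"

```text
time_s: 8.98
position: [0.5162, 0.3104, 0.0703]
tool_rot: [3.13, 0.158, 3.074]
force: [-6.0, -1.3, 11.6]
width: 0.0514
grasp_force: 67.1
```

>>> drive_tool --pt "0 0 0.01 0 0 0" --pt "0 0 0.01 0 0 0" --pt "0 0 0.01 0 0 0"

```text
time_s: 9.23
position: [0.5167, 0.3108, 0.0699]
tool_rot: [3.129, 0.159, 3.074]
force: [-12.4, -1.1, 26.9]
width: 0.0512
grasp_force: 69.7
```

>>> drive_tool --pt "0 0 0.01 0 0 0" --pt "0 0 0.01 0 0 0" --pt "0 0 0.01 0 0 0"

```text
time_s: 9.48
position: [0.5172, 0.3114, 0.0696]
tool_rot: [3.127, 0.161, 3.074]
force: [-17.4, -3.1, 40.6]
width: 0.0507
grasp_force: 72.6
```

>>> drive_tool --pt "0 0 -0.01 0 0 0" --pt "0 0 -0.02 0 0 0" --pt "0 0 -0.025 0 0 0" --pt "0 0 -0.025 0 0 0" --pt "0 0 -0.025 0 0 0"

```text
time_s: 9.9
position: [0.5158, 0.3102, 0.0696]
tool_rot: [3.131, 0.156, 3.074]
force: [-1.9, 0.0, 0.8]
width: 0.0512
grasp_force: 67.5
```

Run:
```python
from h import *
print(sense()["time_s"],*inbay(),sense()["wrist_torque"])
```

```text
9.9 [ 0.3  0.2 47.6] [-1.8 -0.1  1.1] [ 0.    0.02 -0.29] [-0.12101945  0.28607544 -0.01080475]
```

>>> drive_tool --pt "0 0 0 0 0 0" --pt "0 0 0 0 0 0" --pt "0 0 0 0 0 0" --pt "0 0 0 0 0 0" --pt "0 0 0 0 0 0" --pt "0 0 -0.05 0 0 0" --pt "0 0 -0.15 0 0 0" --pt "0 0 -0.25 0 0 0" --pt "0 0 -0.35 0 0 0" --pt "0 0 -0.45 0 0 0" --pt "0.2 0 -0.5 0 0 0" --pt "0.4 0 -0.5 0 0 0" --claw 1

```text
time_s: 10.9
position: [0.4228, 0.3166, 0.1595]
tool_rot: [3.126, 0.161, 3.071]
force: [-0.2, 1.3, 0.3]
width: 0.0852
grasp_force: 0.0
```

>>> drive_tool --pt "0.2 0 0 0 0 0" --pt "0.4 0 0 0 0 0" --pt "0.5 0 0 0 0 0" --pt "0.5 0 0 0 0 0" --claw -0.4

```text
time_s: 11.23
position: [0.3189, 0.3214, 0.1407]
tool_rot: [3.132, 0.155, 3.077]
force: [-0.4, -1.0, 0.7]
width: 0.0388
grasp_force: 0.0
```

Run:
```python
from h import *
print(sense()["time_s"],*inbay(),sense()["width"])
T=cams.grab_frame("top");Sd=cams.grab_frame("side")
import pickle; pickle.dump((T,Sd),open("g.pkl","wb"))
o=[]
for p,(x,y) in [(T,(205,177)),(Sd,(275,150))]:
    w=cv2.resize(p["image"][y-48:y+48,x-32:x+32,::-1],(384,576),interpolation=cv2.INTER_CUBIC)
    w=(np.clip(w/190,0,1)**.6*255).astype(np.uint8)
    M,t=bayT(BX); q=(proj(p,box(-.042,.042,-.026,.026,.017,.058)[[1,3,7,5]]@M.T+t)+.5-[x-32,y-48])*6
    cv2.polylines(w,[q.astype(int)],True,(0,0,255),1)
    o.append(w)
cv2.imwrite("pics/c5.png",np.hstack(o))
```

```text
11.2333 [-183.5   -1.9  148.6] [-0.2 -1.   0.8] [ 0.02  0.1  -0.46] 0.03877990473194799
```

View pics/c5.png

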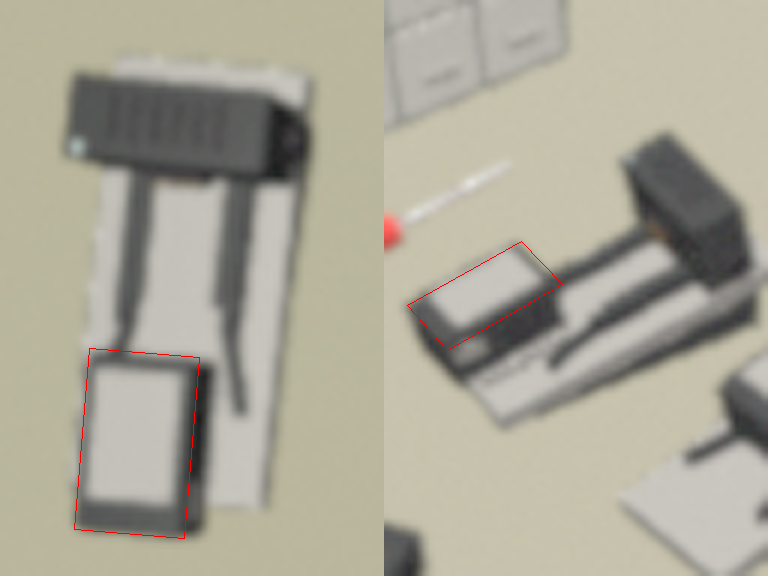

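Top and side views show the pack lying flat in the mouth, front uphill, on the centre line to within about 2 mm (top crop about (140,445)). Next I push it from behind with two fingers.

Run:
```python
from h import *
a=bay(-.10,-.001,.08);b=bay(-.085,-.001,.042)
print(inc(*a),inc(*b,frm=a),inc(*bay(-.06,-.001,.042),frm=b))
```

```text
[-0.399, -0.007, 0.345, 0.002, 0.001, 0.009] [-0.075, -0.0, 0.19, 0.0, 0.0, 0.0] [-0.125, -0.0, -0.0, 0.0, 0.0, 0.0]
```

>>> drive_tool --pt "-0.1 0 0.1 0 0 0" --pt "-0.25 0 0.2 0 0 0" --pt "-0.35 -0.01 0.3 0 0 0.01" --pt "-0.4 -0.01 0.35 0 0 0.01" --pt "-0.43 -0.01 0.45 0 0 0.01" --pt "-0.47 -0.01 0.53 0 0 0.01" --pt "-0.47 -0.01 0.535 0 0 0.01" --pt "-0.47 -0.01 0.535 0 0 0.01" --pt "-0.47 -0.01 0.535 0 0 0.01"

```text
time_s: 12.08
position: [0.4322, 0.3141, 0.0503]
tool_rot: [3.129, 0.157, 3.065]
force: [0.5, -0.7, 0.4]
width: 0.0253
grasp_force: 0.0
```

>>> drive_tool --pt "-0.04 0 0 0 0 0" --pt "-0.08 0 0 0 0 0" --pt "-0.1 0 0 0 0 0" --pt "-0.12 0 0 0 0 0" --pt "-0.13 0 0 0 0 0" --pt "-0.14 0 0 0 0 0" --pt "-0.15 0 0 0 0 0" --pt "-0.16 0 0 0 0 0" --pt "-0.16 0 0 0 0 0"

```text
time_s: 12.83
position: [0.4637, 0.3116, 0.0545]
tool_rot: [3.13, 0.156, 3.066]
force: [0.1, -0.6, -0.5]
width: 0.0256
grasp_force: 0.0
```

Run:
```python
from h import *
print(sense()["time_s"],*inbay(),sense()["width"])
```

```text
12.8333 [-53.5  -2.3  40.9] [ 0.  -0.6 -0.5] [-0.01  0.01  0.16] 0.02555633354424898
```

>>> drive_tool --pt "-0.01 0 0 0 0 0" --pt "-0.02 0 0 0 0 0" --pt "-0.03 0 0 0 0 0" --pt "-0.04 0 0 0 0 0" --pt "-0.05 0 0 0 0 0" --pt "-0.06 0 0 0 0 0" --pt "-0.07 0 0 0 0 0" --pt "-0.08 0 0 0 0 0"

```text
time_s: 13.5
position: [0.4797, 0.3104, 0.0571]
tool_rot: [3.129, 0.157, 3.066]
force: [-1.0, 0.3, -1.2]
width: 0.0255
grasp_force: 0.0
```

>>> drive_tool --pt "-0.01 0 0 0 0 0" --pt "-0.02 0 0 0 0 0" --pt "-0.03 0 0 0 0 0" --pt "-0.04 0 0 0 0 0" --pt "-0.05 0 0 0 0 0" --pt "-0.06 0 0 0 0 0" --pt "-0.07 0 0 0 0 0" --pt "-0.08 0 0 0 0 0"

```text
time_s: 14.17
position: [0.4954, 0.3092, 0.0597]
tool_rot: [3.129, 0.157, 3.066]
force: [-1.0, -0.4, -0.0]
width: 0.0256
grasp_force: 0.0
```

Run:
```python
from h import *
print(sense()["time_s"],*inbay(),sense()["width"],sense()["wrist_torque"])
```

```text
14.1667 [-21.4  -2.3  41. ] [-1.  -0.5  0.1] [-0.02 -0.01  0.16] 0.025574331632428993 [-0.05417575  0.38150952 -0.00330638]
```

>>> drive_tool --pt "-0.01 0 0 0 0 0" --pt "-0.02 0 0 0 0 0" --pt "-0.03 0 0 0 0 0" --pt "-0.04 0 0 0 0 0" --pt "-0.05 0 0 0 0 0" --pt "-0.06 0 0 0 0 0" --pt "-0.07 0 0 0 0 0" --pt "-0.08 0 0 0 0 0" --pt "-0.08 0 0 0 0 0"

```text
time_s: 14.92
position: [0.5115, 0.3081, 0.0623]
tool_rot: [3.129, 0.157, 3.066]
force: [0.5, -0.9, 0.1]
width: 0.0257
grasp_force: 0.0
```

>>> drive_tool --pt "-0.01 0 0 0 0 0" --pt "-0.02 0 0 0 0 0" --pt "-0.03 0 0 0 0 0" --pt "-0.04 0 0 0 0 0" --pt "-0.05 0 0 0 0 0" --pt "-0.06 0 0 0 0 0" --pt "-0.06 0 0 0 0 0"

```text
time_s: 15.5
position: [0.5234, 0.3072, 0.0641]
tool_rot: [3.129, 0.157, 3.066]
force: [-0.2, -0.2, -0.9]
width: 0.0255
grasp_force: 0.0
```

Run:
```python
from h import *
print(sense()["time_s"],*inbay(),sense()["width"],sense()["wrist_torque"])
```

```text
15.5 [ 7.1 -2.3 41.1] [-0.3 -0.2 -0.8] [-0.03 -0.04  0.17] 0.02551081285007348 [0.02486286 0.16062341 0.00121862]
```

>>> drive_tool --pt "-0.01 0 0 0 0 0" --pt "-0.02 0 0 0 0 0" --pt "-0.03 0 0 0 0 0" --pt "-0.04 0 0 0 0 0" --pt "-0.045 0 0 0 0 0" --pt "-0.05 0 0 0 0 0"

```text
time_s: 16.0
position: [0.5328, 0.3064, 0.0656]
tool_rot: [3.129, 0.157, 3.066]
force: [-2.2, -0.2, 0.4]
width: 0.0255
grasp_force: 0.0
```

Run:
```python
from h import *
print(sense()["time_s"],*inbay(),sense()["width"],sense()["wrist_torque"])
import pickle
g=pickle.load(open("g.pkl","rb"))
for n,q in zip(("top","side"),g):
    p=cams.grab_frame(n); d=cv2.absdiff(p["image"],q["image"]).max(2)
    print(n,[(round(r["confidence"],2),np.round(r["location"]).tolist(),int(r["region"].sum())) for r in cams.silhouettes("pack_mid",p)])
M,t=bayT(BX)
for s in (0,.04,.06): print(s,[proj(p,(t+M@[s,0,.04])).round().tolist() for p in g])
```

```text
16.0 [16.6 -2.4 41. ] [-2.1 -0.3  0.7] [-0.02 -0.01  0.16] 0.025452622314916747 [ 0.01134639  0.36912714 -0.04614789]
top [(0.86, [201.0, 175.0], 612), (0.82, [445.0, 256.0], 671)]
side [(0.86, [276.0, 142.0], 293), (0.76, [356.0, 304.0], 741)]
0 [[[197.0, 202.0]], [[260.0, 154.0]]]
0.04 [[[198.0, 188.0]], [[269.0, 149.0]]]
0.06 [[[199.0, 181.0]], [[274.0, 146.0]]]
```

>>> drive_tool --pt "-0.008 0 0 0 0 0" --pt "-0.016 0 0 0 0 0" --pt "-0.024 0 0 0 0 0" --pt "-0.032 0 0 0 0 0" --pt "-0.04 0 0 0 0 0" --pt "-0.04 0 0 0 0 0"

```text
time_s: 16.7
position: [0.541, 0.3058, 0.0669]
tool_rot: [3.129, 0.157, 3.066]
force: [-0.1, -1.1, -1.2]
width: 0.0255
grasp_force: 0.0
```

>>> drive_tool --pt "-0.005 0 0 0 0 0" --pt "-0.01 0 0 0 0 0" --pt "-0.015 0 0 0 0 0" --pt "-0.015 0 0 0 0 0"

```text
time_s: 17.03
position: [0.5426, 0.3055, 0.0669]
tool_rot: [3.13, 0.155, 3.066]
force: [-4.9, 0.5, 0.8]
width: 0.0254
grasp_force: 0.0
```

>>> drive_tool --pt "-0.005 0 0 0 0 0" --pt "-0.01 0 0 0 0 0" --pt "-0.01 0 0 0 0 0"

```text
time_s: 17.28
position: [0.543, 0.3052, 0.0666]
tool_rot: [3.13, 0.152, 3.067]
force: [-10.7, 0.9, 1.0]
width: 0.0256
grasp_force: 0.0
```

>>> drive_tool --pt "-0.005 0 0 0 0 0" --pt "-0.01 0 0 0 0 0" --pt "-0.01 0 0 0 0 0"

```text
time_s: 17.53
position: [0.5447, 0.305, 0.0669]
tool_rot: [3.13, 0.152, 3.067]
force: [-11.1, 1.4, 0.6]
width: 0.0259
grasp_force: 0.0
```

>>> drive_tool --pt "-0.005 0 0 0 0 0" --pt "-0.01 0 0 0 0 0" --pt "-0.01 0 0 0 0 0"

```text
time_s: 17.78
position: [0.5467, 0.3049, 0.0672]
tool_rot: [3.13, 0.152, 3.067]
force: [-11.0, 1.4, 0.5]
width: 0.0256
grasp_force: 0.0
```

Run:
```python
from h import *
print(sense()["time_s"],*inbay(),sense()["width"],sense()["wrist_torque"])
```

```text
17.7833 [30.6 -2.9 40.4] [-10.9   0.6   2.2] [0.03 0.29 0.08] 0.025582696629360004 [ 0.15130481  2.02270511 -0.04479516]
```

The terminal is moving under a steady 11 N. I'll go on in 1 mm steps until the force rises.

>>> drive_tool --pt "-0.005 0 0 0 0 0" --pt "-0.005 0 0 0 0 0"

```text
time_s: 17.95
position: [0.5476, 0.3048, 0.0673]
tool_rot: [3.131, 0.152, 3.067]
force: [-11.7, 0.4, 0.6]
width: 0.0254
grasp_force: 0.0
```

>>> drive_tool --pt "-0.005 0 0 0 0 0" --pt "-0.005 0 0 0 0 0"

```text
time_s: 18.12
position: [0.5479, 0.3047, 0.0671]
tool_rot: [3.131, 0.15, 3.068]
force: [-14.4, 2.5, -0.1]
width: 0.0255
grasp_force: 0.0
```

>>> drive_tool --pt "-0.003 0 0 0 0 0" --pt "-0.003 0 0 0 0 0"

```text
time_s: 18.28
position: [0.5479, 0.3046, 0.067]
tool_rot: [3.131, 0.149, 3.068]
force: [-16.1, 2.7, 0.5]
width: 0.0256
grasp_force: 0.0
```

>>> drive_tool --pt "-0.004 0 0 0 0 0" --pt "-0.004 0 0 0 0 0"

```text
time_s: 18.45
position: [0.548, 0.3044, 0.0668]
tool_rot: [3.131, 0.148, 3.068]
force: [-18.0, 1.9, 1.7]
width: 0.0253
grasp_force: 0.0
```

>>> drive_tool --pt "-0.004 0 0 0 0 0" --pt "-0.004 0 0 0 0 0" --pt "-0.004 0 0 0 0 0"

```text
time_s: 18.7
position: [0.548, 0.3043, 0.0667]
tool_rot: [3.132, 0.146, 3.069]
force: [-20.9, 3.0, 2.7]
width: 0.0258
grasp_force: 0.0
```

>>> drive_tool --pt "0.02 0 0 0 0 0" --pt "0.05 0 0 0 0 0" --pt "0.1 0 0 0 0 0" --pt "0.2 0 0 0 0 0" --pt "0.3 0 -0.1 0 0 0" --pt "0.45 0 -0.25 0 0 0" --pt "0.6 0 -0.4 0 0 0" --pt "0.75 0 -0.5 0 0 0" --pt "0.9 0 -0.5 0 0 0" --pt "0.9 0 -0.5 0 0 0"

```text
time_s: 19.53
position: [0.3563, 0.3178, 0.1402]
tool_rot: [3.129, 0.156, 3.068]
force: [-1.8, -0.3, -1.5]
width: 0.0253
grasp_force: 0.0
```

Run:
```python
from h import *
s=sense();print(s["time_s"],s["position"],s["force"])
o=[]
for p,(x,y) in [(cams.grab_frame("top"),(237,177)),(cams.grab_frame("side"),(290,155))]:
    w=cv2.resize(p["image"][y-48:y+48,x-64:x+64,::-1][:, :],(400,300),interpolation=cv2.INTER_CUBIC)
    o.append((np.clip(w/190,0,1)**.6*255).astype(np.uint8))
cv2.imwrite("pics/c6.png",np.hstack(o))
```

```text
19.5333 [0.35626689 0.31777419 0.1401775 ] [-1.8154563  -0.25094902 -1.49445555]
```

View pics/c6.png

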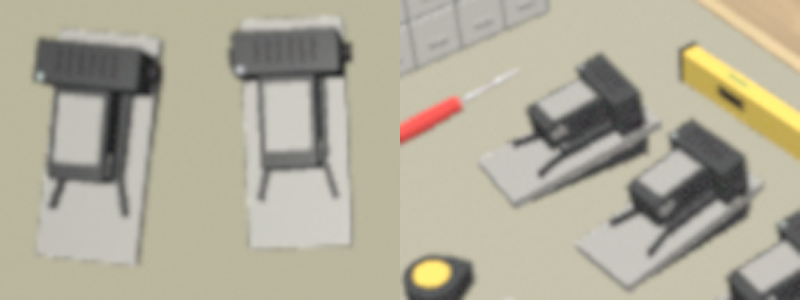

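The pack now sits against the hood, straight in the bay (left crop about (80,130)), just like the docked pack beside it at (290,120). The robot is clear of everything.

```bash
python3 -c "
from h import *
print(ticket.hand_in())"
```

```text
the job is handed in; nothing more can be done
None
```

The loose pack is on the free charger, pushed in until it met the rigid stop (about 21 N, under the 30 N limit), with the robot clear of it, and the job is handed in.

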